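Fit the thrust rod of a load-ring rig

TASK

Fit the steel thrust rod into the load-ring rig: lift it off its wooden rest, slide its plain rounded end about halfway into the long guide barrel and let go, then take a fresh hold close to its knurled back end and push it gently home. Stop when it has come up against the sprung brass seat of the load ring and bears on it with a light load of about 8 N, and leave it there. Never wedge the rod hard in the barrel or load the ring above 20 N, and leave the loose things around alone.

Things in the scene. Friction and masses are not known exactly. Their poses are not given: they have to be found in the camera images.
- rod: Plain steel rod, 16 mm in diameter and 240 mm long, about 0.3 kg, lying level in the two notches of a wooden rest. Origin on its axis at mid-length (close to its centre of mass); its x axis runs along the rod to the plain rounded tip at x = +120 mm; the knurled knob (20 mm in diameter, 22 mm long) fills x = -120 to -98 mm.
- rod_tip (a point): The very end of the rod's rounded tip, on its axis, 120 mm from the rod's origin.
- rest: Fixed wooden rest, 150 x 64 mm, with two notched uprights 110 mm apart (14 mm thick, 61 mm high; notches 20 mm wide) that carry the rod with its axis 48 mm over the desk. Its base is 14 mm thick; 96 mm of the rod are free between the uprights. Origin under its middle at desk level, x along the rod.
- rig: The rig, fixed: a grey base plate 110 mm wide (14 mm thick, from x = 12 mm on) with a round aluminium guide barrel, 42 mm in diameter, and behind it a load ring lying flat with a dial face up. Origin at desk level below the mouth of the barrel; x is the direction in which the rod goes in, z up. Bore along x at z = 80 mm.
- mouth (a point): Centre of the mouth of the barrel, on the bore's axis, 80 mm over the desk, in a flange 55 mm in diameter; axes as the rig's. A brass lead-in narrows from 27 mm at the mouth to the bore of 18 mm at x = 10 mm; the bore runs on to x = 130 mm and leaves the rod 1 mm of play all round.
- drag_screw (a point): Head of the nylon-tipped drag screw on top of the barrel, 71 mm behind the mouth, 35 mm over the bore's axis. It is sprung: once the rod's tip has passed below it, it presses the rod down with 4 to 7 N, which gives a sliding drag of about 4 to 10 N (more if the rod is pushed crooked) and keeps the rod where it is left.
- seat (a joint): How far the rod has pushed back the load ring's brass seat (27 mm disc on the bore's axis behind the barrel), in m: 0 untouched; 4 N per mm, so 0.002 is 8 N. Let go, it springs back until the barrel's drag holds the rod. The dial shows the same. Over 0.005 (20 N) is overload. The ring is clamped anywhere in its slots: seat face 153 to 177 mm from the mouth, to be felt for.
- cutter_ring: Loose bystander: brass ring 63 mm in diameter, 25 mm high, origin under its middle.
- tin: Loose bystander: round aluminium tin with lid, 61 mm in diameter, 45 mm high, origin under its middle.
- weight: Loose bystander: slotted iron disc 54 mm in diameter, 10 mm thick, origin under its middle.

How it is judged:
On the way:
1. the rod lies partway in the barrel (tip 50 to 140 mm past the mouth) with the fingers off it (x of rod_tip in the frame of mouth between 0.05 and 0.14 m and angle between the x axis of rod and the x axis of rig, either way round below 0.07 rad and contact force between the fingers and rod below 0.1 N), for 0.2 s.
At the end, for the whole second after the job is handed in: The rod lies at rest in the barrel, released, its tip bearing on the load ring's seat and holding it pushed back by 0.3 to 4 mm (a seating load of about 1 to 16 N) (value of joint seat between 0.0003 and 0.004 m and x of rod_tip in the frame of mouth above 0.15 m and angle between the x axis of rod and the x axis of rig, either way round below 0.03 rad and contact force between the fingers and rod below 0.1 N and linear speed of rod below 0.005 m/s); the robot touches nothing.
It fails at once if the load ring is overloaded (seat pushed back more than 5 mm, 20 N) (value of joint seat above 0.005 m).
It fails at once if the rod is wedged hard in the barrel (more than 40 N between them) (contact force between rod and rig above 40 N).
It fails at once if a bystander is moved by more than 20 mm (distance of any of cutter_ring, tin, weight from where it was at the start of the episode above 0.02 m).
It also fails if it takes over 72 s, if anything falls off the work surface, if the arm or the gripper's body presses on something with over 40 N, if the wrist force passes 120 N, or if a joint passes its speed limit or range.

ROBOT

A 6-joint arm with a two-finger parallel gripper is mounted at the origin on a cart in front of the work surface, level with it; the furniture and walls round the work are solid. World frame = base frame: x ahead of the robot, y to its left, z up, the work surface at z = 0. Lengths are in m, angles in rad, forces in N, time in s.
With the tool pointing down it reaches from about 0.3 to 0.85 m from the base axis. Payload 4.2 kg.
Tool frame: the origin (TCP) lies at the very end of the fingers, on their centre line; the grasp point (between the pads) lies 19 mm behind it; z points along the fingers, y is the line along which they close (so a half turn about z gives the same grasp; the last joint's range is limited). The gripper opens to 91 mm and grips with 3 to 60 N. Pads are 32 mm wide; open, the fingers measure 118 mm over their backs; the gripper's body (76 mm by 178 mm) begins 60 mm behind the grasp point.
Start: joints at [1.212, 0.32, 1.565, -0, 1.257, -0.02], TCP at [0.191, 0.542, 0.214] pointing down, gripper open.
Joint ranges: [-3.11, 3.11], [-0.84, 2.01], [0.21, 2.61], [-1.34, 4.49], [0.05, 2.63], [-2.56, 2.56]. Speed limits (rad/s): [2.57, 2.57, 3.14, 3.14, 3.14, 3.14].

INTERFACE

Orientations are given as a rotation vector (axis times angle).
In Python, from rig import sense, cams, arm gives the robot as it stands.
- The arm moves only by the shell command python3 -m jog FILE, which reads ROWS from the file FILE. ROWS is 1 to 12 rows, one to a line, with the numbers parted by spaces; each row has 5 numbers: the opening from 0.0 (shut) to 1.0 (fully open), then dx, dy, dz in m, then a turn about the tool's z in rad; each row shifts and turns the commanded pose from where the row before left it, along the tool's axes as they then stand; what a row does not reach is not made up. A row lasts 1/10 s, in which the tool goes at most 0.05 m and 0.15 rad, less where a joint would pass 70% of its speed; a pose out of reach is approached as far as the arm can. The fingers move at their own pace and stop on an object; the grip force is fixed at half the most. Time passes only in rows, so rows that do not move let the fingers close. It prints the time, the measured TCP pose, the force, the opening and the grip force at its end. Input that does not fit is refused with a message, and nothing moves.
- sense(): the state, without advancing time (a new reading comes with each control period).
- cams.snapshot(name): name is "scene" or "top" or "wrist"; returns (picture, depth): 420x560x3 uint8, red, green, blue; 420x560 float32, m along the optical axis (not along the pixel's ray), 0 where there is no reading.
- cams.camera_info(name): a dict with "fx", "fy", "cx", "cy" (pixels), "T" (4x4, takes a point from camera to world coordinates). Camera axes: x right, y down, z forward; pixel columns grow to the right and rows downward; lengths in m; the calibration is good to about 2 mm. A picture is of the moment at which its call begins: read the wrist's pose just before it. camera_info takes no time and is no camera call; for the wrist camera it gives the pose at the moment of the call.
- arm.finish_job(): hands the job in; it is judged then, once.
The state is a dict: "time_s": time; "qpos": joint angles; "qvel": joint speeds; "tau": joint torques, N m; "tcp_pos": TCP position; "eef_rot": TCP orientation; "contact_force": force on the tool from outside, world axes, zero at the start; "moment": the same for the moment, N m; "grip_width": opening from 0.0 (shut) to 1.0 (fully open); "grip_force": force on a finger pad.
Only numpy, scipy, OpenCV 4.12 (cv2) and the standard library are available. Lean on these libraries where they do the work, as an engineer would, in place of code of your own. Each camera call takes 0.05 s, during which the arm holds its last target. There are 200 camera calls.

## Working session

There is one attempt and no reset: what is moved stays moved. The work goes in short steps, Python scripts to look and compute and a shell command to move; the robot and the scene stay as the last step left them, time stands still between calls to the robot, and variables do not carry over. Pictures are saved under pics/ and viewed, at most 10 in all, crops included, and the job is handed in when it is done.

```bash
mkdir -p pics; ls; python3 - <<'E'
from rig import sense, cams, arm
import cv2, numpy as np
s=sense(); print({k:np.round(v,3) for k,v in s.items()})
for n in ["scene","top"]:
    p,d=cams.snapshot(n); i=cams.camera_info(n); print(n,{k:np.round(v,3).tolist() for k,v in i.items()})
    cv2.imwrite(f"pics/{n}0.png",p[:,:,::-1]); np.savez(f"pics/{n}0.npz",p=p,d=d,T=i["T"],K=[i["fx"],i["fy"],i["cx"],i["cy"]])
E
```

```text
pics
{'time_s': np.float64(0.0), 'qpos': array([ 1.212,  0.32 ,  1.566, -0.   ,  1.257, -0.02 ]), 'qvel': array([-0.001, -0.   , -0.002,  0.001, -0.001,  0.   ]), 'tau': array([-1.0000e-03, -4.1247e+01, -2.3197e+01,  7.3000e-02,  4.6000e-02,
       -0.0000e+00]), 'tcp_pos': array([0.191, 0.542, 0.213]), 'eef_rot': array([-5.300e-01, -3.096e+00,  3.000e-03]), 'contact_force': array([0.224, 0.301, 0.067]), 'moment': array([-0.015, -0.011, -0.025]), 'grip_force': np.float64(0.0), 'grip_width': np.float64(0.998)}
scene {'fx': 489.748, 'fy': 489.748, 'cx': 281.873, 'cy': 213.309, 'T': [[0.888, -0.235, 0.396, 0.106], [-0.46, -0.418, 0.783, -0.909], [-0.018, -0.877, -0.479, 0.65], [0.0, 0.0, 0.0, 1.0]]}
top {'fx': 416.439, 'fy': 416.439, 'cx': 272.74, 'cy': 212.834, 'T': [[-0.028, -0.992, 0.123, 0.459], [-0.999, 0.031, 0.019, 0.015], [-0.023, -0.122, -0.992, 1.097], [0.0, 0.0, 0.0, 1.0]]}
```

View pics/scene0.png

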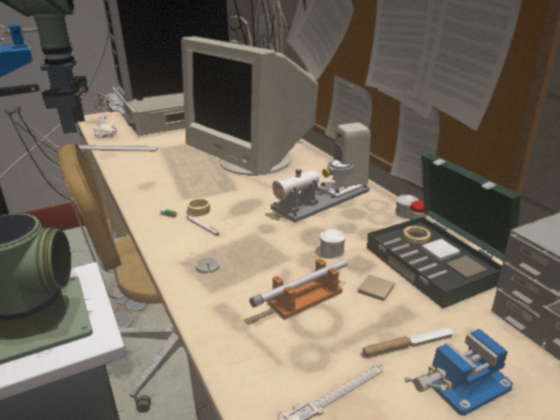

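View pics/top0.png

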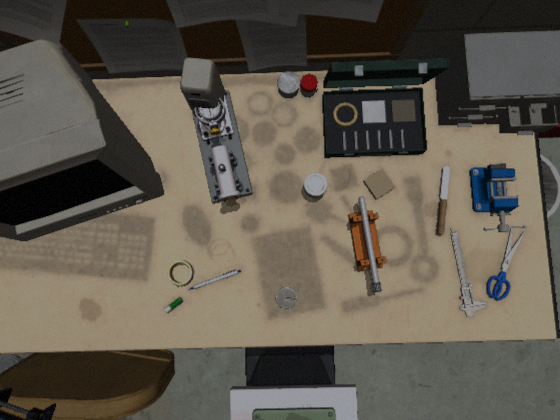

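The scene view shows the rod on its orange rest, with the knob at (256,300) and the tip at (345,265). The rig is behind it, with its mouth near (280,185). In the top view the knob is at (377,288) and the tip at (362,200). The barrel runs from its mouth at about (230,200) up to the ring at (210,110). Both point away from the robot.

```bash
cat > h.py <<'E'
import numpy as np, cv2
def cloud(d,K,T):
    v,u=np.indices(d.shape); fx,fy,cx,cy=K
    P=np.stack([(u-cx)/fx*d,(v-cy)/fy*d,d],-1)@T[:3,:3].T+T[:3,3]
    P[d==0]=np.nan; return P
def load(n):
    z=np.load(f"pics/{n}.npz"); return z["p"],cloud(z["d"],z["K"],z["T"])
def line(Q):
    Q=Q[np.isfinite(Q).all(1)]; m=np.median(Q,0)
    for _ in range(4):
        c=Q.mean(0); a=np.linalg.svd(Q-c,full_matrices=False)[2][0]; a=a*np.sign(a[0])
        r=np.linalg.norm((Q-c)-np.outer((Q-c)@a,a),axis=1); Q=Q[r<max(2*np.median(r),.004)]
    t=(Q-c)@a; return c,a,c+a*t.min(),c+a*t.max(),len(Q)
E
python3 - <<'E'
from h import *
np.set_printoptions(precision=4,suppress=True)
for n,rod,bar in [("top0",(355,195,385,295),(205,140,250,205)),("scene0",(248,258,352,308),(272,165,325,200))]:
    p,P=load(n)
    for nm,(a,b,c,d),lo,hi in [("rod",rod,.049,.062),("bar",bar,.085,.104)]:
        Q=P[b:d,a:c].reshape(-1,3); k=(Q[:,2]>lo)&(Q[:,2]<hi); print(n,nm,k.sum()); [print(x) for x in line(Q[k])]
    x0,y0,x1,y1=(195,90,265,220) if n=="top0" else (265,115,375,220)
    cv2.imwrite(f"pics/{n}rig.png",cv2.resize(p[y0:y1,x0:x1,::-1],None,fx=4.5,fy=4.5,interpolation=cv2.INTER_CUBIC))
E
```

```text
top0 rod 722
[ 0.5019 -0.2011  0.056 ]
[ 0.9931  0.1174 -0.0052]
[ 0.3867 -0.2147  0.0566]
[ 0.624  -0.1866  0.0554]
600
top0 bar 811
[0.6917 0.1523 0.0975]
[ 0.9773  0.2121 -0.0023]
[0.6236 0.1375 0.0977]
[0.7549 0.166  0.0974]
735
scene0 rod 936
[ 0.4919 -0.2073  0.0539]
[ 0.9927  0.1208 -0.0031]
[ 0.3857 -0.2202  0.0542]
[ 0.622  -0.1915  0.0535]
554
scene0 bar 419
[0.6898 0.1414 0.0946]
[ 0.9734  0.2289 -0.0119]
[0.6263 0.1264 0.0954]
[0.7951 0.1661 0.0933]
344
```

```bash
cat >> h.py <<'E'
from scipy.spatial.transform import Rotation as R
def todo(target,yaw):
    """remaining tool-frame shift to world target (tool down, tool x along yaw or +pi), and turn about z"""
    from rig import sense
    s=sense(); M=R.from_rotvec(s["eef_rot"]).as_matrix(); d=M.T@(np.array(target)-s["tcp_pos"])
    cur=np.arctan2(M[1,0],M[0,0]); w=-(yaw-cur)  # tool z down: +turn = -yaw
    w=(w+np.pi/2)%np.pi-np.pi/2
    print("t",s["time_s"],"tcp",np.round(s["tcp_pos"],4),"yaw",round(cur,4),"tilt",np.round(M[:,2],4),"d_tool",np.round(d,4),"turn",round(w,4),"q6",round(s["qpos"][5],3),"F",np.round(s["contact_force"],1))
E
python3 - <<'E'
from h import *
from rig import cams,sense
print(np.round(R.from_rotvec(sense()["eef_rot"]).as_matrix(),3)); print(np.round(cams.camera_info("wrist")["T"],3))
todo([.52,.12,.26],.2147)
E
```

```text
[[-0.943  0.332 -0.001]
 [ 0.332  0.943 -0.001]
 [ 0.    -0.002 -1.   ]]
[[ 0.333  0.915  0.228  0.127]
 [ 0.943 -0.322 -0.083  0.566]
 [-0.002  0.243 -0.97   0.384]
 [ 0.     0.     0.     1.   ]]
t 0.1 tcp [0.191  0.5419 0.2132] yaw 2.8028 tilt [-5.0e-04 -1.4e-03 -1.0e+00] d_tool [-0.4506 -0.2886 -0.0463] turn -0.5535 q6 -0.02 F [-0.1  0.2 -0.1]
```

View pics/scene0rig.png

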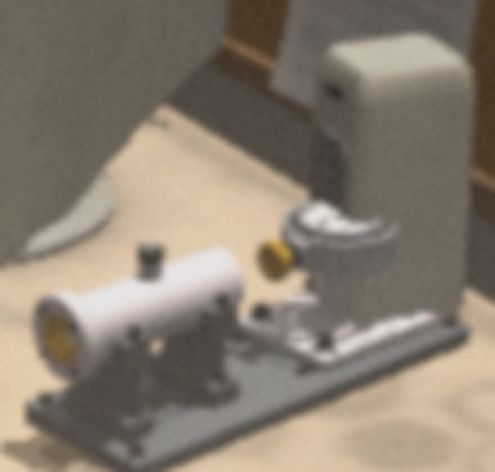

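The enlarged view shows the barrel with its brass lead-in on the left, the drag screw on top, and the brass seat in front of the ring. Nothing blocks the approach side.

```bash
echo '1 -0.04 -0.026 -0.004 0
1 -0.04 -0.026 -0.004 0
1 -0.04 -0.026 -0.004 0
1 -0.04 -0.026 -0.004 0
1 -0.04 -0.026 -0.004 0
1 -0.04 -0.026 -0.004 0
1 -0.04 -0.026 -0.004 0
1 -0.04 -0.026 -0.004 0
1 -0.04 -0.026 -0.004 0
1 -0.04 -0.026 -0.004 0
1 -0.04 -0.026 -0.004 0
1 0 0 0 -0.15' > path.dat && python3 -m jog path.dat
echo '1 0 0 0 -0.15
1 0 0 0 -0.15
1 0 0 0 -0.10
1 0 0 0 0
1 0 0 0 0' > path.dat && python3 -m jog path.dat
cat >> h.py <<'E'
def snap(name):
    from rig import cams
    i=cams.camera_info("wrist"); p,d=cams.snapshot("wrist"); cv2.imwrite(f"pics/{name}.png",p[:,:,::-1])
    np.savez(f"pics/{name}.npz",p=p,d=d,T=i["T"],K=[i["fx"],i["fy"],i["cx"],i["cy"]])
E
python3 - <<'E'
from h import *
todo([.52,.12,.26],.2147); snap("w1")
E
```

```text
time_s: 1.3
tcp_pos: [0.5141, 0.122, 0.2577]
eef_rot: [0.299, 3.125, -0.003]
contact_force: [-1.1, 0.3, -1.7]
grip_width: 0.999
grip_force: 0.0
time_s: 1.8
tcp_pos: [0.5108, 0.1263, 0.2576]
eef_rot: [0.328, -3.124, -0.0]
contact_force: [0.2, 0.0, -0.3]
grip_width: 1.007
grip_force: 0.0
t 1.8 tcp [0.5108 0.1263 0.2576] yaw -2.9325 tilt [-7.e-04 -0.e+00 -1.e+00] d_tool [-0.0076 -0.0081 -0.0024] turn -0.0057 q6 -1.559 F [ 0.2  0.  -0.3]
```

View pics/w1.png

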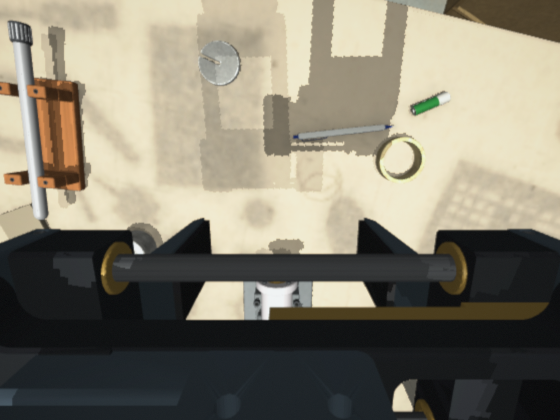

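The wrist view shows the rod at upper left, with its knob at (20,30) and tip at (40,215). The weight is at (219,62), and the gripper hides the barrel mouth at about (278,285). I'll turn the tool half round so the camera looks out over the rig.

```bash
echo '1 0 0 0 0.15
1 0 0 0 0.15
1 0 0 0 0.15
1 0 0 0 0.15
1 0 0 0 0.15
1 0 0 0 0.15
1 0 0 0 0.15
1 0 0 0 0.15
1 0 0 0 0.15
1 0 0 0 0.15
1 0 0 0 0.15
1 0 0 0 0.15' > path.dat && python3 -m jog path.dat >/dev/null
echo '1 0 0 0 0.15
1 0 0 0 0.15
1 0 0 0 0.15
1 0 0 0 0.15
1 0 0 0 0.15
1 0 0 0 0.15
1 0 0 0 0.15
1 0 0 0 0.15
1 0 0 0 0.13
1 0 0 0 0
1 0 0 0 0
1 0 0 0 0' > path.dat && python3 -m jog path.dat
python3 - <<'E'
from h import *
todo([.52,.12,.26],.2147); snap("w2")
np.set_printoptions(precision=4,suppress=True)
p,P=load("w2"); Q=P.reshape(-1,3); k=(Q[:,2]>.094)&(Q[:,2]<.104)&(Q[:,0]>.6)&(Q[:,0]<.77)&(abs(Q[:,1]-.15)<.04); print(k.sum()); [print(x) for x in line(Q[k])]
E
```

```text
time_s: 4.25
tcp_pos: [0.511, 0.1264, 0.2579]
eef_rot: [-3.122, -0.352, -0.0]
contact_force: [0.0, 0.4, -0.5]
grip_width: 1.0
grip_force: 0.0
t 4.25 tcp [0.511  0.1264 0.2579] yaw 0.2243 tilt [ 0.e+00  1.e-04 -1.e+00] d_tool [ 0.0073  0.0082 -0.0021] turn 0.0096 q6 1.567 F [ 0.   0.4 -0.5]
2284
[0.6667 0.1508 0.099 ]
[ 0.9822  0.1859 -0.0261]
[0.6232 0.1426 0.1001]
[0.7072 0.1585 0.0979]
2167
```

View pics/w2.png

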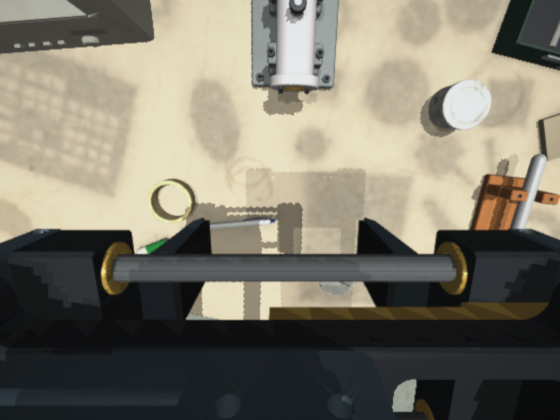

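The turned wrist view shows the barrel mouth at (293,85) and the rod tip at (537,160). Next I'll fit cylinders of known radius to the depth points from all views.

```bash
cat >> h.py <<'E'
from scipy.optimize import least_squares
def cyl(Q,x0,y0,z0,yaw,r,free_pitch=True):
    """axis: y=y0+tan(yaw)(x-x0), z=z0+p(x-x0)"""
    def f(q):
        a=np.array([1,np.tan(q[1]),q[3]]); a/=np.linalg.norm(a); D=Q-[x0,q[0],q[2]]
        return np.linalg.norm(D-np.outer(D@a,a),axis=1)-r
    s=least_squares(f,[y0,yaw,z0,0.],loss="soft_l1",f_scale=.001); return s.x,np.sqrt(np.median(s.fun**2)),f(s.x)
def near(P,x0,y0,yaw,z,r,lo,hi,zmin=-1):
    Q=P.reshape(-1,3); Q=Q[np.isfinite(Q).all(1)]; a=np.array([np.cos(yaw),np.sin(yaw),0]); D=Q-[x0,y0,z]; t=D@a
    d=np.linalg.norm(D-np.outer(t,a),axis=1); return Q[(t>lo)&(t<hi)&(d<r)&(Q[:,2]>zmin)],t,d
E
python3 - <<'E'
from h import *
np.set_printoptions(precision=4,suppress=True)
for n in ["top0","scene0","w2"]:
    p,P=load(n)
    y0,yaw=.138,.215
    for it in range(3):
        Q,_,_=near(P,.62,y0,yaw,.08,.025,.015,.058,.075); Q2,_,_=near(P,.62,y0,yaw,.08,.025,.085,.125,.075)
        q,res,_=cyl(np.vstack([Q,Q2]),.62,y0,.08,yaw,.021); y0,yaw=q[0],q[1]
    Q=P.reshape(-1,3);Q=Q[np.isfinite(Q).all(1)]; a=np.array([np.cos(yaw),np.sin(yaw),0]); D=Q-[.62,y0,.08]; t=D@a; d=np.linalg.norm(D-np.outer(t,a),axis=1)
    fl=t[(d<.029)&(d>.023)&(abs(t)<.03)&(Q[:,2]>.085)]
    print(n,"bar",q,res,len(Q2),"flange t pct",np.percentile(fl,[2,10,50,90,98]) if len(fl) else 0,len(fl))
    y0,yaw=-.2006,.118
    for it in range(3):
        Q,_,_=near(P,.5055,y0,yaw,.048,.012,-.12,.12,.046); D=(Q-[.5055,y0,0])@[np.cos(yaw),np.sin(yaw),0]
        Qb=Q[(D>-.095)&(abs(abs(D)-.055)>.010)]
        if len(Qb)<30: break
        q,res,_=cyl(Qb,.5055,y0,.048,yaw,.008); y0,yaw=q[0],q[1]
    print(n,"rod",q,res,len(Qb),"ends",np.percentile(D,[0,1,99,100]))
E
```

```text
top0 bar [0.1397 0.2031 0.0808 0.0003] 0.000878089451927605 276 flange t pct [0.0058 0.0069 0.0127 0.0221 0.0264] 91
top0 rod [-0.202   0.1202  0.0493 -0.0015] 0.0008522956087888573 437 ends [-0.1195 -0.116   0.1155  0.1194]
scene0 bar [ 0.1391  0.2077  0.0795 -0.0043] 0.0012892824899048989 138 flange t pct [0.0052 0.0058 0.0104 0.0199 0.0273] 68
scene0 rod [-0.2018  0.115   0.0476 -0.0017] 0.0008648211116452726 470 ends [-0.1198 -0.1196  0.1126  0.1169]
w2 bar [ 0.1409  0.2007  0.0801 -0.0002] 0.0004436514644320419 101 flange t pct [0.0056 0.007  0.0117 0.0164 0.0175] 593
w2 rod [-0.2006  0.1143  0.0485 -0.003 ] 0.0005492083825286018 884 ends [0.0181 0.0205 0.1181 0.1199]
```

```bash
python3 - <<'E'
from h import *
todo([.4936,-.2029,.15],.117)
p,P=load("top0"); Q=P.reshape(-1,3);Q=Q[np.isfinite(Q).all(1)]; c,s=np.cos(.117),np.sin(.117)
D=Q-[.5055,-.2015,0]; t=D@[c,s,0]; v=D@[-s,c,0]
k=(abs(v)>.012)&(abs(v)<.04)&(Q[:,2]>.03)&(Q[:,2]<.07)&(abs(t)<.1); print(np.histogram(t[k],bins=np.arange(-.1,.101,.01)))
E
```

```text
t 4.3 tcp [0.511  0.1264 0.2579] yaw 0.224 tilt [-0.  0. -1.] d_tool [-0.0901  0.3172  0.1079] turn 0.107 q6 1.567 F [-0.2  0.9  0.7]
(array([ 0,  0,  0,  0, 14, 76, 18,  0,  0,  0,  0,  0,  0,  0,  0, 29, 71,
       12,  0,  0]), array([-1.00000000e-01, -9.00000000e-02, -8.00000000e-02, -7.00000000e-02,
       -6.00000000e-02, -5.00000000e-02, -4.00000000e-02, -3.00000000e-02,
       -2.00000000e-02, -1.00000000e-02, -5.55111512e-17,  1.00000000e-02,
        2.00000000e-02,  3.00000000e-02,  4.00000000e-02,  5.00000000e-02,
        6.00000000e-02,  7.00000000e-02,  8.00000000e-02,  9.00000000e-02,
        1.00000000e-01]))
```

```bash
echo '1 -0.011 0.04 0.01 0
1 -0.011 0.04 0.01 0
1 -0.011 0.04 0.01 0
1 -0.011 0.04 0.01 0
1 -0.011 0.04 0.01 0
1 -0.011 0.04 0.01 0
1 -0.011 0.04 0.01 0
1 -0.011 0.037 0.01 0
1 0 0 0 0.107
1 0 0 0 0
1 0 0 0 0' > path.dat && python3 -m jog path.dat
python3 - <<'E'
from h import *
np.set_printoptions(precision=4,suppress=True)
todo([.4956,-.2027,.029],.117); snap("w3")
p,P=load("w3"); y0,yaw=-.2015,.117
for it in range(3):
    Q,_,_=near(P,.5055,y0,yaw,.048,.012,-.125,.125,.046); D=(Q-[.5055,y0,0])@[np.cos(yaw),np.sin(yaw),0]
    Qb=Q[(D>-.095)&(abs(D+.045)>.010)&(abs(D-.065)>.010)]
    q,res,_=cyl(Qb,.5055,y0,.048,yaw,.008); y0,yaw=q[0],q[1]
print(q,res,len(Qb),np.percentile(D,[0,1,99,100]))
E
```

```text
time_s: 5.4
tcp_pos: [0.4953, -0.202, 0.178]
eef_rot: [-3.136, -0.186, -0.0]
contact_force: [0.2, 0.2, 0.4]
grip_width: 1.001
grip_force: 0.0
t 5.4 tcp [ 0.4953 -0.202   0.178 ] yaw 0.1183 tilt [ 0.0002  0.0003 -1.    ] d_tool [0.0002 0.0007 0.149 ] turn 0.0013 q6 1.043 F [0.2 0.2 0.4]
[-0.2007  0.1162  0.0481 -0.0011] 0.00035914685217727435 2319 [-0.1192 -0.1165  0.1165  0.1201]
```

```bash
echo '1 0 0 0.03 0
1 0 0 0.03 0
1 0 0 0.03 0
1 0 0 0.03 0
1 0 0 0.02 0
1 0 0 0.009 0
1 0 0 0 0
1 0 0 0 0' > path.dat && python3 -m jog path.dat && echo '0 0 0 0 0
0 0 0 0 0
0 0 0 0 0
0 0 0 0 0
0 0 0 0 0
0 0 0 0 0
0 0 0 0 0
0 0 0 0 0
0 0 0 0 0
0 0 0 0 0' > path.dat && python3 -m jog path.dat
```

```text
time_s: 6.25
tcp_pos: [0.4962, -0.2022, 0.0299]
eef_rot: [3.135, 0.184, 0.003]
contact_force: [0.7, 0.9, 0.7]
grip_width: 0.999
grip_force: 0.0
time_s: 7.25
tcp_pos: [0.4953, -0.2024, 0.0289]
eef_rot: [3.136, 0.182, 0.0]
contact_force: [0.0, -0.3, 0.1]
grip_width: 0.168
grip_force: 30.0
```

```bash
echo '0 0 0 -0.01 0
0 0 0 -0.02 0
0 0 0 -0.03 0
0 0 0 -0.03 0
0 0 0 -0.02 0
0 0 0 0 0
0 0 0 0 0' > path.dat && python3 -m jog path.dat && python3 - <<'E'
from h import *
todo([.459,.1067,.14],.204)
E
```

```text
time_s: 7.95
tcp_pos: [0.4947, -0.202, 0.1386]
eef_rot: [-3.136, -0.182, 0.001]
contact_force: [-0.4, 0.5, -2.8]
grip_width: 0.172
grip_force: 30.0
t 7.95 tcp [ 0.4947 -0.202   0.1386] yaw 0.1159 tilt [-7.e-04  4.e-04 -1.e+00] d_tool [ 2.000e-04 -3.107e-01 -1.300e-03] turn -0.0881 q6 1.046 F [-0.4  0.5 -2.8]
```

```bash
echo '0 0 -0.02 0 0
0 0 -0.035 0 0
0 0 -0.04 0 0
0 0 -0.04 0 0
0 0 -0.04 0 0
0 0 -0.04 0 0
0 0 -0.04 0 0
0 0 -0.035 0 0
0 0 -0.02 0 0
0 0 0 0.02 -0.045
0 0 0 0.02 -0.043
0 0 0 0.01 0' > path.dat && python3 -m jog path.dat && echo '0 0 0 0 0
0 0 0 0 0' > path.dat && python3 -m jog path.dat && cat > m.py <<'E'
import sys; from h import *
np.set_printoptions(precision=4,suppress=True)
n=sys.argv[1]; snap(n); p,P=load(n); todo([.459,.1067,.061],.204)
s=__import__("rig").sense(); g=s["tcp_pos"]
y0,yaw=.1400,.204
for it in range(3):
    Q,_,_=near(P,.62,y0,yaw,.08,.025,.018,.06,.075); Q2,_,_=near(P,.62,y0,yaw,.08,.025,.085,.125,.075)
    q,res,_=cyl(np.vstack([Q,Q2]),.62,y0,.08,yaw,.021); y0,yaw=q[0],q[1]
print("bar",q,res,len(Q),len(Q2)); b=q
ry,ra=g[1],yaw; rz=g[2]+.019
for it in range(3):
    Q,t,_=near(P,g[0],ry,ra,rz,.013,.02,.14,rz-.003); q,res,_=cyl(Q,g[0],ry,rz,ra,.008); ry,ra,rz=q[0],q[1],q[2]
print("rod",q,res,len(Q)); D=(Q-[g[0],ry,0])@[np.cos(ra),np.sin(ra),0]; print("tip at",np.percentile(D,[98,99.5,100]))
xt=g[0]+.13*np.cos(ra); yt=ry+np.tan(ra)*(xt-g[0]); yb=b[0]+np.tan(b[1])*(xt-.62)
print("tip lateral off (rod - bore)",(yt-yb)*np.cos(b[1]),"dyaw",ra-b[1],"tip z",q[2]+q[3]*.13,"bore z",b[2]+b[3]*(.625-.62))
E
python3 m.py w4
```

```text
time_s: 9.15
tcp_pos: [0.4569, 0.1055, 0.086]
eef_rot: [3.125, 0.32, -0.01]
contact_force: [-0.1, -0.4, -3.0]
grip_width: 0.166
grip_force: 30.0
time_s: 9.35
tcp_pos: [0.4594, 0.1055, 0.0887]
eef_rot: [-3.125, -0.318, 0.001]
contact_force: [0.3, 0.5, -2.2]
grip_width: 0.167
grip_force: 30.0
t 9.4 tcp [0.4599 0.1056 0.0893] yaw 0.2029 tilt [ 0.0007  0.0002 -1.    ] d_tool [-0.0007 -0.0013  0.0282] turn -0.0011 q6 1.569 F [ 0.8 -0.  -3.8]
bar [0.14  0.204 0.08  0.   ] nan 0 0
rod [ 0.1068  0.2019  0.1078 -0.0018] 0.0003230898987554612 7224
tip at [0.1225 0.1239 0.1253]
tip lateral off (rod - bore) -0.00031285375031337744 dyaw -0.002076949317694976 tip z 0.10758421635756649 bore z 0.08
  return _methods._mean(a, axis=axis, dtype=dtype,
  ret = ret.dtype.type(ret / rcount)
```

View pics/w4.png

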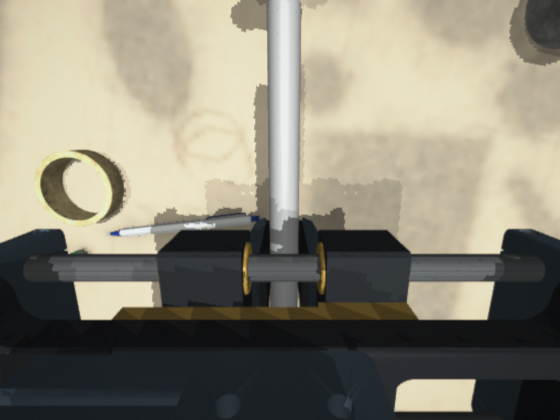

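The wrist view shows the rod held square: it runs up the image at column 284 and leaves the picture towards the rig, with the mouth out of view. I'll lower it, shift it about 1 mm and advance to just short of the mouth, then check against the fixed cameras.

```bash
echo '0 0 -0.001 0.014 0
0 0 0 0.014 0
0 0.012 0 0 0
0 0.012 0 0 0
0 0 0 0 0
0 0 0 0 0' > path.dat && python3 -m jog path.dat && cat > c.py <<'E'
import sys; from h import *; from rig import cams,sense
np.set_printoptions(precision=4,suppress=True)
todo([.459,.1067,.061],.204); g=sense()["tcp_pos"]
for n in ["top","scene"]:
    p,d=cams.snapshot(n); i=cams.camera_info(n); P=cloud(d,[i[k] for k in("fx","fy","cx","cy")],i["T"])
    y0,yaw=.139,.204
    for it in range(3):
        Q,_,_=near(P,.62,y0,yaw,.08,.025,.015,.058,.075); Q2,_,_=near(P,.62,y0,yaw,.08,.025,.085,.125,.075)
        b,res,_=cyl(np.vstack([Q,Q2]),.62,y0,.08,yaw,.021); y0,yaw=b[0],b[1]
    ry,ra,rz=g[1],.204,g[2]+.019
    for it in range(3):
        Q,t,_=near(P,g[0],ry,ra,rz,.013,.03,.155,rz-.003); q,res,_=cyl(Q,g[0],ry,rz,ra,.008); ry,ra,rz=q[0],q[1],q[2]
    D=(Q-[g[0],ry,0])@[np.cos(ra),np.sin(ra),0]
    xt=.62; dy=(ry+np.tan(ra)*(xt-g[0])-b[0])*np.cos(.204)
    print(n,"bar",b,"rod",q,len(Q),"tip",np.percentile(D,[98,100]),"off left",dy,"dyaw",ra-b[1],"up",q[2]+q[3]*(xt-g[0])-b[2])
E
python3 c.py
```

```text
time_s: 10.0
tcp_pos: [0.4838, 0.1117, 0.0616]
eef_rot: [-3.125, -0.319, -0.002]
contact_force: [-0.1, 0.5, -2.9]
grip_width: 0.17
grip_force: 30.0
t 10.0 tcp [0.4838 0.1117 0.0616] yaw 0.2037 tilt [ 0.0014  0.0004 -1.    ] d_tool [-0.0253 -0.0001  0.0006] turn -0.0003 q6 1.571 F [-0.1  0.5 -2.9]
top bar [ 0.1402  0.1962  0.0815 -0.0075] rod [ 0.1108  0.2127  0.0825 -0.0105] 134 tip [0.1269 0.128 ] off left 3.6301657122975524e-05 dyaw 0.016563160534362964 up -0.00039713325183499126
scene bar [0.1398 0.2019 0.079  0.0016] rod [0.1097 0.2325 0.0789 0.0122] 188 tip [0.1507 0.1528] off left 0.0020462743891191512 dyaw 0.03056755782778331 up 0.0015903467107945685
```

```bash
echo '0 0.006 0 0 0
0 0.006 0 0 0
0 0.006 0 0 0
0 0.004 0 0 0
0 0 0 0 0' > path.dat && python3 -m jog path.dat && echo '0 0.003 0 0 0
0 0.003 0 0 0
0 0.002 0 0 0
0 0 0 0 0' > path.dat && python3 -m jog path.dat
```

```text
time_s: 10.6
tcp_pos: [0.5051, 0.1161, 0.0609]
eef_rot: [-3.125, -0.32, -0.001]
contact_force: [0.0, -0.3, -2.8]
grip_width: 0.171
grip_force: 30.0
time_s: 11.0
tcp_pos: [0.5125, 0.1177, 0.061]
eef_rot: [-3.125, -0.32, -0.001]
contact_force: [-0.1, -0.0, -3.3]
grip_width: 0.174
grip_force: 30.0
```

```bash
echo '0 0.004 0 0 0
0 0.004 0 0 0
0 0.004 0 0 0
0 0.004 0 0 0
0 0 0 0 0' > path.dat && python3 -m jog path.dat && echo '0 0.005 0 0 0
0 0.005 0 0 0
0 0.005 0 0 0
0 0.005 0 0 0
0 0 0 0 0' > path.dat && python3 -m jog path.dat
```

```text
time_s: 11.5
tcp_pos: [0.5286, 0.121, 0.061]
eef_rot: [-3.125, -0.32, -0.001]
contact_force: [-0.8, -0.2, -3.0]
grip_width: 0.167
grip_force: 30.0
time_s: 12.0
tcp_pos: [0.5484, 0.125, 0.061]
eef_rot: [-3.125, -0.319, -0.002]
contact_force: [0.4, 0.5, -2.8]
grip_width: 0.17
grip_force: 30.0
```

```bash
echo '0 0.004 0 0 0
0 0.004 0 0 0
0 0.003 0 0 0
0 0.003 0 0 0
0 0 0 0 0' > path.dat && python3 -m jog path.dat && echo '0 0.003 0 0 0
0 0.003 0 0 0
0 0.003 0 0 0
0 0.003 0 0 0
0 0 0 0 0' > path.dat && python3 -m jog path.dat
```

```text
time_s: 12.5
tcp_pos: [0.5616, 0.1278, 0.061]
eef_rot: [-3.125, -0.32, -0.001]
contact_force: [0.6, -0.2, -3.6]
grip_width: 0.168
grip_force: 30.0
time_s: 13.0
tcp_pos: [0.5724, 0.13, 0.0606]
eef_rot: [3.125, 0.32, -0.003]
contact_force: [-2.0, -0.3, -2.7]
grip_width: 0.167
grip_force: 30.0
```

```bash
echo '0 0.003 0 0 0
0 0.003 0 0 0
0 0.003 0 0 0
0 0.003 0 0 0
0 0 0 0 0' > path.dat && python3 -m jog path.dat && echo '0 0.003 0 0 0
0 0.003 0 0 0
0 0.003 0 0 0
0 0.003 0 0 0
0 0 0 0 0' > path.dat && python3 -m jog path.dat
```

```text
time_s: 13.5
tcp_pos: [0.584, 0.1324, 0.0606]
eef_rot: [3.125, 0.32, -0.003]
contact_force: [-3.0, -0.1, -3.4]
grip_width: 0.165
grip_force: 30.0
time_s: 14.0
tcp_pos: [0.5965, 0.135, 0.0607]
eef_rot: [-3.125, -0.32, 0.0]
contact_force: [-2.2, -0.5, -3.8]
grip_width: 0.166
grip_force: 30.0
```

```bash
echo '0.6 0 0 0 0
0.6 0 0 0 0
0.6 0 0 0 0
0.6 0 0 0 0
0.6 0 0 0 0
0.6 0 0 0 0' > path.dat && python3 -m jog path.dat && echo '0.6 -0.02 0 0 0
0.6 -0.025 0 0 0
0.6 -0.025 0 0 0
0.6 -0.02 0 0 0
0.6 -0.009 0 0 0
0.6 0 0 0 0
0.6 0 0 0 0' > path.dat && python3 -m jog path.dat && cat > k.py <<'E'
import sys; from h import *; from rig import sense
np.set_printoptions(precision=4,suppress=True)
n=sys.argv[1]; snap(n); p,P=load(n); todo([.459,.1067,.061],.204); g=sense()["tcp_pos"]
ry,ra,rz=g[1],.204,g[2]+.019
for it in range(3):
    Q,t,_=near(P,g[0],ry,ra,rz,.013,.025,float(sys.argv[2]),rz-.003); q,res,_=cyl(Q,g[0],ry,rz,ra,.008); ry,ra,rz=q[0],q[1],q[2]
print("rod y,yaw,z,pitch at tcp",q,res,len(Q),"lateral left",(q[0]-g[1])*np.cos(.204),"z vs grasp pt",q[2]-g[2]-.019)
E
python3 k.py w5 .08
```

```text
time_s: 14.6
tcp_pos: [0.5965, 0.135, 0.0611]
eef_rot: [-3.125, -0.32, -0.001]
contact_force: [0.4, -0.2, -1.0]
grip_width: 0.599
grip_force: 0.0
time_s: 15.3
tcp_pos: [0.5007, 0.1152, 0.0613]
eef_rot: [-3.125, -0.319, -0.003]
contact_force: [1.1, -0.1, 0.3]
grip_width: 0.605
grip_force: 0.0
t 15.35 tcp [0.5009 0.1153 0.0612] yaw 0.2038 tilt [ 0.0019  0.0005 -1.    ] d_tool [-0.0428 -0.0001  0.0001] turn -0.0002 q6 1.571 F [ 0.3 -0.1 -0.1]
rod y,yaw,z,pitch at tcp [0.1164 0.2039 0.0789 0.0007] 0.0003127539126339175 3356 lateral left 0.0010791473575645374 z vs grasp pt -0.0013349747585262133
```

View pics/w5.png

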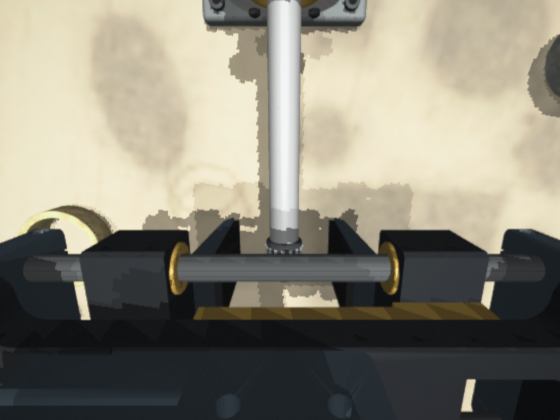

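The wrist view shows the released rod lying in the barrel mouth at (285,5), with its knob at (285,245) between the open fingers. I'll close on the knob and push.

```bash
echo '0 0 0 0.001 0
0 0 0 0 0
0 0 0 0 0
0 0 0 0 0
0 0 0 0 0
0 0 0 0 0
0 0 0 0 0' > path.dat && python3 -m jog path.dat && echo '0 0.002 0 0 0
0 0.003 0 0 0
0 0.003 0 0 0
0 0.003 0 0 0
0 0 0 0 0' > path.dat && python3 -m jog path.dat
```

```text
time_s: 16.05
tcp_pos: [0.4995, 0.115, 0.06]
eef_rot: [-3.125, -0.32, -0.0]
contact_force: [0.8, -0.3, 0.1]
grip_width: 0.21
grip_force: 30.0
time_s: 16.55
tcp_pos: [0.5072, 0.1166, 0.0592]
eef_rot: [3.125, 0.32, -0.011]
contact_force: [-5.4, -0.8, 2.1]
grip_width: 0.21
grip_force: 30.0
```

```bash
echo '0 0.003 0 0 0
0 0.003 0 0 0
0 0.003 0 0 0
0 0.003 0 0 0
0 0 0 0 0' > path.dat && python3 -m jog path.dat && echo '0 0.003 0 0 0
0 0.003 0 0 0
0 0.003 0 0 0
0 0.003 0 0 0
0 0 0 0 0
0 0 0 0 0' > path.dat && python3 -m jog path.dat; python3 k.py w6 .06
```

```text
time_s: 17.05
tcp_pos: [0.5188, 0.119, 0.0592]
eef_rot: [3.125, 0.32, -0.012]
contact_force: [-5.7, -1.7, 2.4]
grip_width: 0.211
grip_force: 30.0
time_s: 17.65
tcp_pos: [0.5308, 0.1215, 0.0594]
eef_rot: [3.125, 0.32, -0.01]
contact_force: [-6.1, -1.2, 3.0]
grip_width: 0.211
grip_force: 30.0
t 17.7 tcp [0.5308 0.1215 0.0594] yaw 0.2038 tilt [-0.0063 -0.0012 -1.    ] d_tool [-0.0733 -0.0001 -0.0011] turn -0.0002 q6 1.571 F [-6.  -1.8  2.1]
rod y,yaw,z,pitch at tcp [0.1226 0.2054 0.0784 0.006 ] 0.00031301861611842817 2052 lateral left 0.0010723835718487913 z vs grasp pt -7.718473188872768e-05
```

```bash
echo '0 0.003 0 -0.001 0
0 0.003 0 0 0
0 0.003 0 0 0
0 0.003 0 0 0
0 0 0 0 0' > path.dat && python3 -m jog path.dat && echo '0 0.002 0 0 0
0 0.001 0 0 0
0 0 0 0 0
0 0 0 0 0' > path.dat && python3 -m jog path.dat
```

```text
time_s: 18.2
tcp_pos: [0.5428, 0.124, 0.0601]
eef_rot: [3.125, 0.319, -0.01]
contact_force: [-4.9, -0.6, 0.3]
grip_width: 0.212
grip_force: 30.0
time_s: 18.6
tcp_pos: [0.5449, 0.1244, 0.06]
eef_rot: [3.125, 0.319, -0.013]
contact_force: [-7.8, -1.6, 1.0]
grip_width: 0.21
grip_force: 30.0
```

```bash
for i in 1; do echo '0 0.001 0 0 0
0 0.001 0 0 0
0 0.001 0 0 0
0 0 0 0 0' > path.dat && python3 -m jog path.dat; echo '0 0.001 0 0 0
0 0.001 0 0 0
0 0 0 0 0' > path.dat && python3 -m jog path.dat; done | grep -E "tcp|contact"
```

```text
tcp_pos: [0.5477, 0.125, 0.06]
contact_force: [-7.2, -2.1, 1.1]
tcp_pos: [0.5497, 0.1254, 0.06]
contact_force: [-5.6, -1.3, 0.7]
```

```bash
(echo '0 0.001 0 0 0
0 0.001 0 0 0
0 0 0 0 0' > path.dat && python3 -m jog path.dat; echo '0 0.001 0 0 0
0 0.0005 0 0 0
0 0 0 0 0
0 0 0 0 0' > path.dat && python3 -m jog path.dat) | grep -E "tcp|contact"
```

```text
tcp_pos: [0.5517, 0.1258, 0.06]
contact_force: [-6.6, -2.0, 0.2]
tcp_pos: [0.5527, 0.126, 0.0599]
contact_force: [-8.3, -1.3, 1.7]
```

```bash
python3 - <<'E'
from rig import sense; print(sense()["contact_force"])
E
```

```text
[-8.34555953 -1.3377218   1.66800827]
```

```bash
(echo '0 0.001 0 0 0
0 0 0 0 0
0 0 0 0 0' > path.dat && python3 -m jog path.dat; echo '0 0.001 0 0 0
0 0 0 0 0
0 0 0 0 0' > path.dat && python3 -m jog path.dat) | grep -E "tcp|contact"
```

```text
tcp_pos: [0.554, 0.1263, 0.06]
contact_force: [-6.6, -2.0, 1.9]
tcp_pos: [0.5551, 0.1265, 0.06]
contact_force: [-6.6, -1.5, 1.9]
```

Still only drag, at about 7 N. The tip is at roughly 157 mm.

```bash
(echo '0 0.001 0 0 0
0 0.001 0 0 0
0 0 0 0 0' > path.dat && python3 -m jog path.dat; echo '0 0.001 0 0 0
0 0 0 0 0
0 0 0 0 0' > path.dat && python3 -m jog path.dat) | grep -E "tcp|contact"
```

```text
tcp_pos: [0.557, 0.1269, 0.06]
contact_force: [-6.8, -1.1, 2.2]
tcp_pos: [0.558, 0.1271, 0.06]
contact_force: [-7.3, -1.2, 1.1]
```

```bash
(echo '0 0.001 0 0 0
0 0.001 0 0 0
0 0 0 0 0' > path.dat && python3 -m jog path.dat; echo '0 0.001 0 0 0
0 0 0 0 0
0 0 0 0 0' > path.dat && python3 -m jog path.dat) | grep -E "tcp|contact"
```

```text
tcp_pos: [0.5599, 0.1275, 0.06]
contact_force: [-6.3, -1.0, 0.9]
tcp_pos: [0.5609, 0.1277, 0.06]
contact_force: [-7.1, -1.2, 0.8]
```

```bash
(echo '0 0.001 0 0 0
0 0.001 0 0 0
0 0 0 0 0' > path.dat && python3 -m jog path.dat; echo '0 0.001 0 0 0
0 0 0 0 0
0 0 0 0 0' > path.dat && python3 -m jog path.dat) | grep -E "tcp|contact"
```

```text
tcp_pos: [0.5629, 0.1281, 0.06]
contact_force: [-7.3, -1.3, 0.8]
tcp_pos: [0.5638, 0.1283, 0.06]
contact_force: [-7.3, -1.4, 1.3]
```

```bash
(echo '0 0.001 0 0 0
0 0.001 0 0 0
0 0 0 0 0' > path.dat && python3 -m jog path.dat; echo '0 0.001 0 0 0
0 0 0 0 0
0 0 0 0 0' > path.dat && python3 -m jog path.dat) | grep -E "tcp|contact"
```

```text
tcp_pos: [0.5659, 0.1287, 0.06]
contact_force: [-6.6, -1.6, 1.4]
tcp_pos: [0.5669, 0.1289, 0.06]
contact_force: [-6.6, -1.4, 1.4]
```

```bash
(echo '0 0.001 0 0 0
0 0.001 0 0 0
0 0 0 0 0' > path.dat && python3 -m jog path.dat; echo '0 0.001 0 0 0
0 0 0 0 0
0 0 0 0 0' > path.dat && python3 -m jog path.dat) | grep -E "tcp|contact"
```

```text
tcp_pos: [0.5688, 0.1293, 0.06]
contact_force: [-7.0, -0.6, 1.3]
tcp_pos: [0.5689, 0.1294, 0.0599]
contact_force: [-9.0, -1.4, 3.7]
```

```bash
(echo '0 0.001 0 0 0
0 0 0 0 0
0 0 0 0 0' > path.dat && python3 -m jog path.dat;echo '0 0 0 0 0
0 0 0 0 0' > path.dat && python3 -m jog path.dat) | grep -E "tcp|contact"
```

```text
tcp_pos: [0.5691, 0.1294, 0.0599]
contact_force: [-10.4, -2.0, 3.6]
tcp_pos: [0.5691, 0.1294, 0.0599]
contact_force: [-10.6, -2.3, 4.2]
```

```bash
(echo '0 0.001 0 0 0
0 0 0 0 0
0 0 0 0 0' > path.dat && python3 -m jog path.dat;echo '0 0.0005 0 0 0
0 0 0 0 0
0 0 0 0 0' > path.dat && python3 -m jog path.dat) | grep -E "tcp|contact"
```

```text
tcp_pos: [0.5693, 0.1294, 0.0599]
contact_force: [-12.0, -1.9, 5.4]
tcp_pos: [0.5693, 0.1294, 0.0598]
contact_force: [-13.5, -1.9, 6.4]
```

```bash
python3 - <<'E'
from h import *; from rig import cams,sense
todo([.459,.1067,.061],.204); print(np.round(sense()["moment"],2))
a,_=cams.snapshot("scene"); b,_=cams.snapshot("top")
A=cv2.resize(a[140:215,265:375,::-1],(780,532),interpolation=cv2.INTER_CUBIC); cv2.imwrite("pics/c1.png",A)
E
python3 k.py w7 .03
```

```text
t 24.7 tcp [0.5693 0.1294 0.0598] yaw 0.2038 tilt [-0.0144 -0.0029 -0.9999] d_tool [-0.1126 -0.      0.0005] turn -0.0002 q6 1.571 F [-13.5  -1.9   6.4]
[-0.53  2.24 -0.02]
t 24.85 tcp [0.5693 0.1294 0.0598] yaw 0.2038 tilt [-0.0144 -0.0029 -0.9999] d_tool [-0.1126 -0.0001  0.0005] turn -0.0002 q6 1.571 F [-13.1  -3.8   5.5]
rod y,yaw,z,pitch at tcp [ 0.1299  0.2294  0.0794 -0.0166] 0.00029525929168441704 275 lateral left 0.00042706184239573613 z vs grasp pt 0.0005459477158001498
```

View pics/c1.png

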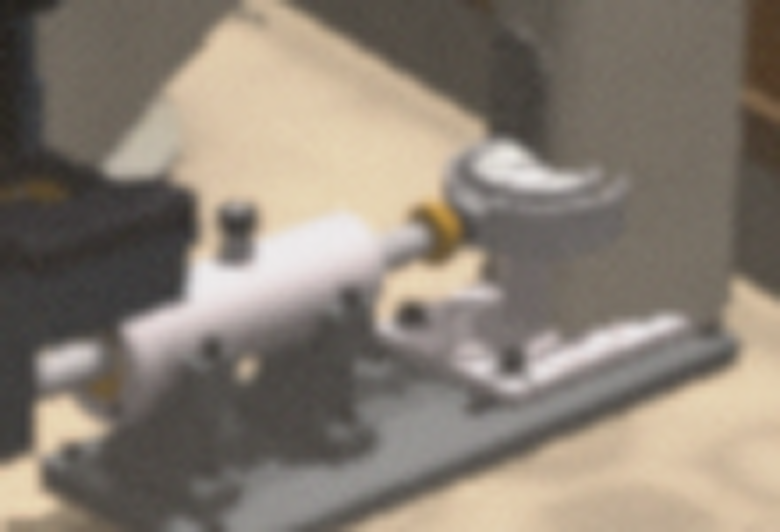

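The zoomed view shows the rod's tip against the brass seat at (430,230). The tool is being pushed up, so I'll ease the vertical load before pushing further.

```bash
(echo '0 0 0 -0.001 0
0 0 0 0 0
0 0 0 0 0' > path.dat && python3 -m jog path.dat;echo '0 0 0 -0.001 0
0 0 0 0 0
0 0 0 0 0' > path.dat && python3 -m jog path.dat) | grep -E "tcp|contact"
```

```text
tcp_pos: [0.5703, 0.1296, 0.0601]
contact_force: [-9.5, -2.4, -0.5]
tcp_pos: [0.5704, 0.1296, 0.0607]
contact_force: [-8.2, -1.7, -2.5]
```

```bash
(echo '0 0.0005 0 0 0
0 0 0 0 0
0 0 0 0 0' > path.dat && python3 -m jog path.dat;echo '0 0.0005 0 0 0
0 0 0 0 0
0 0 0 0 0' > path.dat && python3 -m jog path.dat) | grep -E "tcp|contact"
```

```text
tcp_pos: [0.5703, 0.1296, 0.0605]
contact_force: [-9.1, -2.2, -2.4]
tcp_pos: [0.5703, 0.1296, 0.0604]
contact_force: [-9.7, -2.5, -2.3]
```

```bash
(echo '0 0.001 0 0 0
0 0 0 0 0
0 0 0 0 0' > path.dat && python3 -m jog path.dat;echo '0 0.001 0 0 0
0 0 0 0 0
0 0 0 0 0' > path.dat && python3 -m jog path.dat) | grep -E "tcp|contact"
```

```text
tcp_pos: [0.5704, 0.1296, 0.0602]
contact_force: [-11.8, -2.9, -2.0]
tcp_pos: [0.5705, 0.1297, 0.0602]
contact_force: [-13.4, -2.9, 0.4]
```

```bash
(echo '0 0.0005 0 0 0
0 0 0 0 0
0 0 0 0 0' > path.dat && python3 -m jog path.dat;echo '0 -0.002 0 0 0
0 -0.002 0 0 0
0 0 0 0 0
0 0 0 0 0' > path.dat && python3 -m jog path.dat; echo '0.5 0 0 0 0
0.5 0 0 0 0
0.5 0 0 0 0
0.5 0 0 0 0
0.5 0 0 0 0
0.5 0 0 0 0' > path.dat && python3 -m jog path.dat) | grep -E "tcp|contact|force"
```

```text
tcp_pos: [0.5706, 0.1297, 0.0602]
contact_force: [-15.1, -2.9, 0.5]
grip_force: 30.0
tcp_pos: [0.5705, 0.1297, 0.0608]
contact_force: [-7.2, -2.0, -3.3]
grip_force: 30.0
tcp_pos: [0.5755, 0.1307, 0.0631]
contact_force: [-0.7, 0.7, -0.8]
grip_force: 0.0
```

```bash
echo '0.5 0 0 -0.02 0
0.5 0 0 -0.04 0
0.5 0 0 -0.045 0
0.5 0 0 -0.045 0
0.5 0.03 0 -0.03 0
0.5 0.04 0 -0.01 0
0.5 0.03 0 0 0
0.5 0 0 0 0
0.5 0 0 0 0' > path.dat && python3 -m jog path.dat | grep tcp; python3 - <<'E'
from h import *
snap("w8"); p,P=load("w8"); np.set_printoptions(precision=4,suppress=True)
cv2.imwrite("pics/w8c.png",cv2.resize(p[0:210,180:400,::-1],(616,588),interpolation=cv2.INTER_CUBIC))
E
```

```text
tcp_pos: [0.6729, 0.1508, 0.2519]
```

View pics/w8c.png

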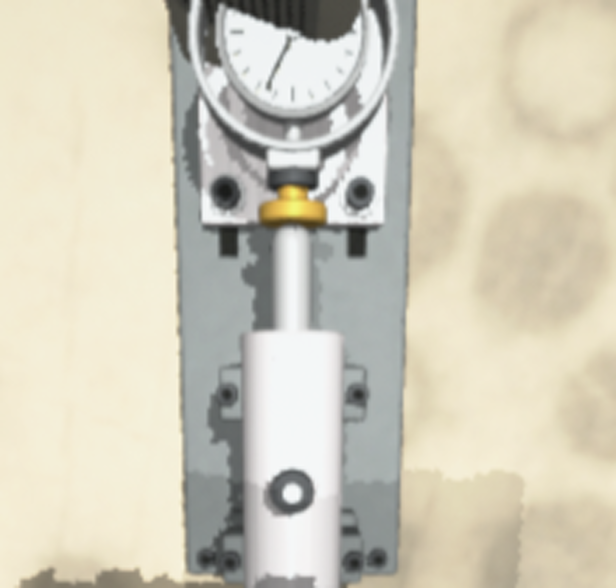

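The wrist view shows the rod's tip against the brass seat at (293,215). The dial needle runs from (290,40) to (270,90), but I don't know where zero is. I'll back away and compare the dial with the picture taken before anything moved.

```bash
echo '0.5 -0.03 0 0 0
0.5 -0.045 0 0 0
0.5 -0.045 0 0 0
0.5 -0.045 0 0 0
0.5 -0.045 0 0 0
0.5 -0.03 0 0 0
0.5 0 0 0 0
0.5 0 0 0 0' > path.dat && python3 -m jog path.dat | grep tcp; python3 - <<'E'
from h import *; from rig import cams
tiles=[]
for n,(x0,y0) in [("top",(190,92)),("scene",(322,152))]:
    new=np.mean([cams.snapshot(n)[0].astype(float) for _ in range(6)],0); old=np.load(f"pics/{n}0.npz")["p"].astype(float)
    np.save(f"pics/{n}_new.npy",new); print(n,abs(new-old)[y0:y0+36,x0:x0+46].mean())
    row=[cv2.resize(np.clip(im[y0:y0+34,x0:x0+45,::-1],0,255).astype(np.uint8),(390,295),interpolation=cv2.INTER_CUBIC) for im in (old,new)]
    tiles.append(np.hstack(row))
cv2.imwrite("pics/cmp.png",np.vstack(tiles))
E
```

```text
tcp_pos: [0.4374, 0.1021, 0.2537]
top 7.377784487385937
scene 2.8779186795491145
```

View pics/cmp.png

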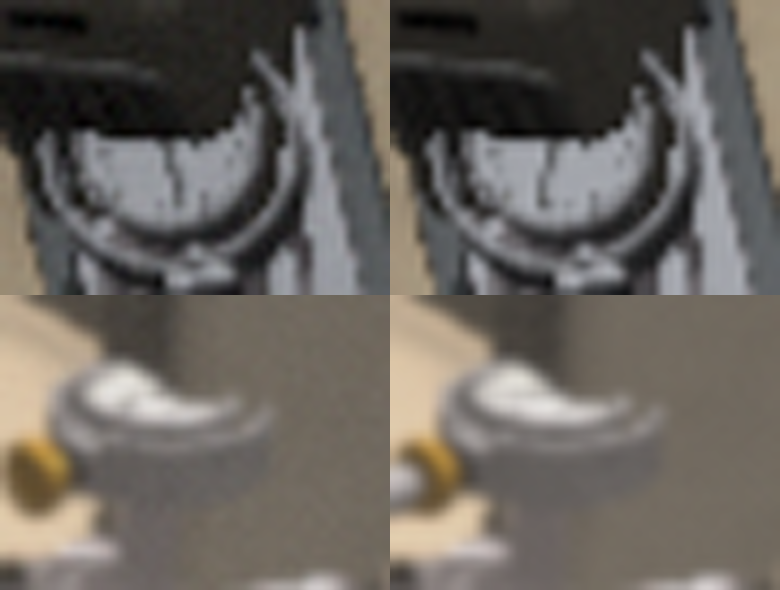

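In the earlier picture (left) the needle points straight at the rod. In the new one (right) it has turned about 22° clockwise. The brass seat has also moved back about half a pixel, roughly 1–1.5 mm. That fits the roughly 1.5–2 mm of push I worked out from the tool travel, so I'm handing it in.

```bash
python3 - <<'E'
from rig import arm,sense
print(sense()["time_s"]); print(arm.finish_job())
E
```

```text
30.3
the job is handed in; nothing more can be done
None
```

I handed the job in at 30.3 s: the rod is released with its tip on the load ring's seat, which I estimate is pushed back 1–2 mm (about 4–8 N). That estimate comes from tool travel and the camera views, since the dial's scale wasn't readable; the hand-in returned no verdict.

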